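Hang the vial basket on the hook stand

TASK

Pick up the small white basket of sample vials by its hoop handle and hang it on the hook of the telescopic stand, so that the hook's seat carries the basket by the raised eye in the middle of the handle and the basket hangs free and upright. The stand's rod has been clamped at a new height, so the height of the hook has to be found by touch or by sight. Do not bang the basket against the stand, keep both vials in it, and do not disturb the black lens ring, the eyepiece and the small blue carton standing around.

Things in the scene. Friction and masses are not known exactly. Their poses are not given: they have to be found in the camera images.
- basket: White slatted plastic basket, 50 (x) x 100 (y) x 40 mm high, about 0.11 to 0.22 kg without its vials; origin at the centre of its underside, z up. A rigid hoop handle rises from its two ends (uprights at y = +-52 mm, 8 x 6 mm thick) to a level cross bar along y, centre 115 mm above the underside, 71 mm of space between rim and bar.
- eye (a point): The eye: in the middle the cross bar rises in an arch 25 mm wide and 10 mm high, made of 8 mm round rod. This point is the centre of the arch's underside, 121 mm above the basket's underside. The hook's wire goes here; do not pinch here.
- bar_left (a point): Centre of one straight part of the cross bar, at y = +31 mm, 115 mm above the basket's underside. It runs from y = 12 to 49 mm and is 8 mm thick in x and 8 mm high: a place to pinch, fingers closing along the basket's x.
- bar_right (a point): The same on the other side, at y = -31 mm.
- stand: Hook stand, fixed: dark round foot (radius 55, height 12 mm), upright tube of radius 11 mm with a black collar (radius 16 mm) at its top, 110 to 132 mm up, and in it a sliding steel rod of radius 7 mm that carries the hook. Origin at the centre of the foot's underside, z up. The hook, a bent round wire 7 mm thick, points along the stand's own -x, in its plane y = 0.
- under_seat (a point): Point on the worktop straight below the middle of the hook's level seat, which spans 55 to 82 mm from the rod's axis. The seat's height is NOT reported: its wire centre is clamped anywhere from 150 to 200 mm above the worktop. From 55 to 45 mm off the axis the wire slopes up 12 mm to the shoulder.
- under_shoulder (a point): Point on the worktop straight below the hook's shoulder, the level wire from the rod to 45 mm from its axis (this point: 29 mm). The top of the shoulder wire is 15.5 mm above the seat's wire centre, the rod's top 18 mm. The clamp holds against more than 60 N, so the shoulder can be felt for with the fingertips from above.
- under_tip (a point): Point on the worktop straight below the hook's upturned tip, 98 mm from the rod's axis. The tip's upper end is 30 mm above the seat's wire centre; the basket's eye must pass over it. Wall cabinets hang over the rear of the worktop, from about x = 0.65 m on, 0.56 m up: bring a high wrist back towards the robot before swinging it sideways.
- vial_left: Glass vial with a black cap, 23 mm across and 52 mm high, standing in the cell at the basket's +y end; origin at the centre of its underside.
- vial_right: The same in the cell at the -y end.
- lens_ring: Bystander: auxiliary lens in a black ring mount, 52 mm across, 17 mm high, lying flat; origin at the centre of its underside.
- eyepiece: Bystander: black and white microscope eyepiece, 40 mm across, 49 mm high; origin at the centre of its underside.
- coverslips: Bystander: small blue carton, 42 x 58 x 21 mm; origin at the centre of its underside.
Mind the look-alikes: they are no part of the job. Of the things that look like the stand, the largest one is meant.

How it is judged:
By the outcome, as a careful person would: the job done as asked, in the order asked, and still so for the second after the job is handed in, with the robot touching nothing.
It also fails if it takes over 67 s, if anything falls off the work surface, if the arm or the gripper's body presses on something with over 40 N, if the wrist force passes 120 N, or if a joint passes its speed limit or range.

ROBOT

A 7-joint arm with a two-finger parallel gripper is mounted at the origin on a cart in front of the work surface, level with it; the furniture and walls round the work are solid. World frame = base frame: x ahead of the robot, y to its left, z up, the work surface at z = 0. Lengths are in m, angles in rad, forces in N, time in s.
With the tool pointing down it reaches from about 0.4 to 0.85 m from the base axis. Payload 4.5 kg.
Tool frame: the origin (TCP) lies on the centre line of the jaws, within the pads' length; the fingertips stand 11 mm ahead of it and the grasp point (between the pads) lies 8 mm behind it; z points along the fingers, y is the line along which they close (so a half turn about z gives the same grasp; the last joint's range is limited). The gripper opens to 88 mm and grips with 3 to 60 N. Pads are 18 mm wide; open, the fingers measure 123 mm over their backs; the gripper's body (75 mm by 187 mm) begins 45 mm behind the grasp point.
Start: joints at [1.151, 0.689, -0.195, 1.565, 0.157, 0.902, -0.215], TCP at [0.274, -0.562, 0.25] pointing down, gripper open.
Joint ranges: [-3.01, 3.01], [-0.46, 2.08], [-1.47, 1.51], [0.13, 2.56], [-1, 4.14], [0.04, 2.09], [-2.66, 2.66]. Speed limits (rad/s): [2.57, 2.57, 3.14, 3.14, 3.14, 3.14, 3.14].

INTERFACE

Orientations are given as a unit quaternion [x, y, z, w].
In Python, from plant import * gives the robot as it stands. The module is installed in compiled form; this text tells all that it offers.
- The arm moves only by the tool send_rows, never from a script. Its argument "motion" is a list of rows, each an object of numbers: "x", "y", "z": the shift along the tool's x, y, z in cm; "rx", "ry", "rz": the turn, a rotation vector about the tool's x, y, z in rad; "jaw": the finger opening in cm, from 0 to 8.81. In form: [{"x": .., "y": .., "z": .., "rx": .., "ry": .., "rz": .., "jaw": ..}, ...]. A call has exactly 5 rows; each row shifts and turns the commanded pose from where the row before left it, along the tool's axes as they then stand; what a row does not reach is not made up. A row lasts 1/10 s, in which the tool goes at most 50 mm and 8.59 degrees, less where a joint would pass 70% of its speed; a pose out of reach is approached as far as the arm can. A call is refused whole if a number of a shift passes 5 or a number of a turn 0.15, either way. A call with a gripper value outside its range is refused whole. The fingers move at their own pace and stop on an object; "grip_force" is the grip in N (left out, the last holds). Time passes only in rows, so rows that do not move let the fingers close, or fill a call up. It gives the time, the measured TCP pose, the force, the opening and the grip force at its end, in the units of the state.
- get_state(): the state, without advancing time (a new reading comes with each control period).
- snapshot(name): name is "scene" or "side" or "wrist"; returns a dict with "img" (480x640x3 uint8, red, green, blue), "vertical_fov" (degrees; the focal length in pixels is half the picture's height over the tangent of half this angle, whatever the lens; pixels are square), "cx", "cy" (the principal point, pixels), "D" ([k1, k2, p1, p2, k3] as OpenCV has them; the pictures are not rectified), "extrinsics" (4x4, takes a point from camera to world coordinates). Camera axes: x right, y up, looking along -z (the intrinsics and any distortion apply to the point x, -y, -z); pixel columns grow to the right and rows downward; lengths in m; the calibration is good to about 2 mm. A picture is of the moment at which its call begins. There is no depth.
- finish_job(): hands the job in; it is judged then, once.
The state is a dict: "clock": time; "q": joint angles; "qd": joint speeds; "joint_torque": joint torques, N m; "tool_pos": TCP position; "eef_rot": TCP orientation; "contact_force": force on the tool from outside, world axes, zero at the start; "moment": the same for the moment, N m; "opening": opening from 0.0 (shut) to 1.0 (fully open); "finger_force": force on a finger pad.
Only numpy, scipy, OpenCV 4.12 (cv2) and the standard library are available. Lean on these libraries where they do the work, as an engineer would, in place of code of your own. Each camera call takes 0.05 s, during which the arm holds its last target. There are 200 camera calls.

## Working session

There is one attempt and no reset: what is moved stays moved. The work goes in short steps, Python scripts to look and compute and a tool call to move; the robot and the scene stay as the last step left them, time stands still between calls to the robot, and variables do not carry over. Pictures are saved under pics/ and viewed, at most 10 in all, crops included, and the job is handed in when it is done.

Besides the shell and the picture viewer there is one more tool, called after ">>>" as name(argument=value, ...), one argument or row to a line, values as JSON. send_rows: Moves the arm, as the interface text tells. Its arguments: {"type":"object","properties":{"motion":{"type":"array"},"grip_force":{"type":"number"}},"required":["motion"]}

```bash
mkdir -p pics
cat > h.py <<'E'
from plant import *
import numpy as np, cv2, pickle
from scipy.spatial.transform import Rotation as R
def snap(n,tag):
    s=snapshot(n); pickle.dump(s,open(f'pics/{tag}.pkl','wb')); cv2.imwrite(f'pics/{tag}.png',s['img'][:,:,::-1]); return s
def load(tag): return pickle.load(open(f'pics/{tag}.pkl','rb'))
def K(s):
    f=240/np.tan(np.radians(s['vertical_fov'])/2); return np.array([[f,0,s['cx']],[0,f,s['cy']],[0,0,1.]])
def ray(s,u,v):
    p=cv2.undistortPoints(np.array([[[u,v]]],float),K(s),np.array(s['D'],float))[0,0]
    E=np.array(s['extrinsics']); d=E[:3,:3]@np.array([p[0],-p[1],-1]); return E[:3,3],d/np.linalg.norm(d)
def onz(s,u,v,z):
    o,d=ray(s,u,v); return o+d*(z-o[2])/d[2]
def tri(s1,p1,s2,p2):
    o1,d1=ray(s1,*p1);o2,d2=ray(s2,*p2)
    A=np.stack([d1,-d2],1); t=np.linalg.lstsq(A,o2-o1,rcond=None)[0]
    a=o1+t[0]*d1;b=o2+t[1]*d2; return (a+b)/2,np.linalg.norm(a-b)
def proj(s,P):
    E=np.linalg.inv(np.array(s['extrinsics'])); c=(E[:3,:3]@np.atleast_2d(P).T).T+E[:3,3]; c=c*[1,-1,-1]
    return cv2.projectPoints(c.reshape(-1,1,3),np.zeros(3),np.zeros(3),K(s),np.array(s['D'],float))[0][:,0]
E
python3 - <<'E'
from h import *
a=snap('scene','sc0');b=snap('side','si0')
st=get_state();print(st['tool_pos'],st['eef_rot'],st['opening'],st['clock'])
for s in(a,b):print(np.round(s['extrinsics'],3),s['vertical_fov'],s['D'])
E
```

```text
[ 0.27369362 -0.56127255  0.24899389] [ 9.74359496e-01  2.24995309e-01 -2.63429611e-04 -7.83327765e-04] 1.00030038642622 0.1
[[ 0.546  0.559 -0.624 -0.227]
 [-0.838  0.348 -0.421 -0.349]
 [-0.018  0.753  0.658  0.921]
 [ 0.     0.     0.     1.   ]] 56.728544948585366 [-0.07649027  0.          0.          0.          0.        ]
[[ 0.975  0.123 -0.183  0.351]
 [-0.22   0.474 -0.853 -0.762]
 [-0.018  0.872  0.489  0.646]
 [ 0.     0.     0.     1.   ]] 57.52197724459255 [-0.09207382  0.          0.          0.          0.        ]
```

View pics/sc0.png

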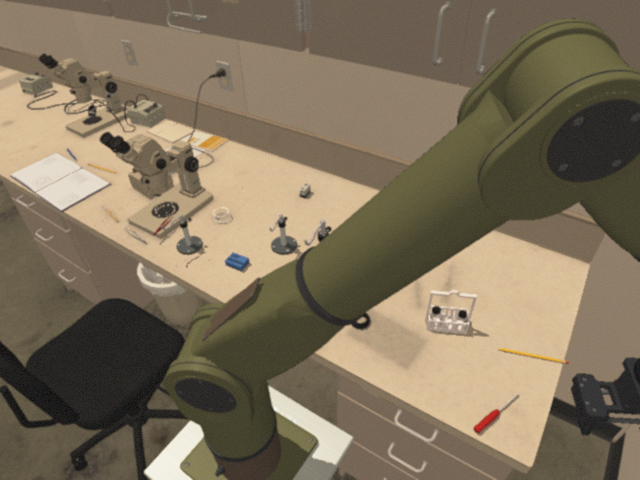

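View pics/si0.png

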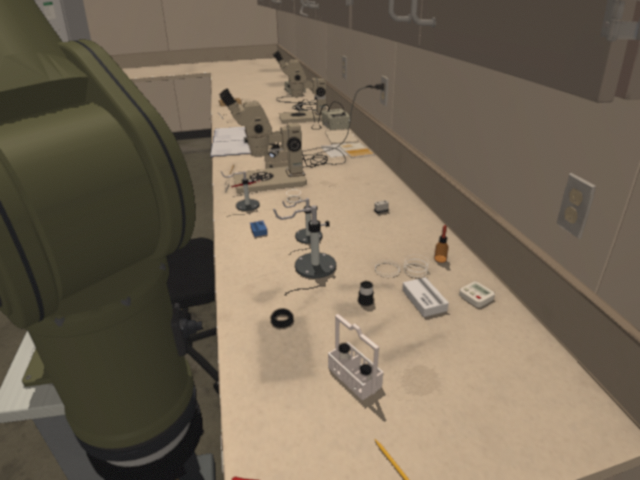

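The side view shows three stands, at (315,265), (308,236) and (247,205). The one at (315,265) has the largest foot, and its scene view is partly hidden by the arm at (322,235). The basket is at (356,365) in the side view and (450,312) in the scene view. I'll confirm with an enlarged crop.

Run:
```python
from h import *
s=load('si0');c=load('sc0')
im=s['img'][180:405,220:400]; im2=c['img'][190:340,260:480]
A=cv2.resize(im,None,fx=2.6,fy=2.6,interpolation=cv2.INTER_CUBIC); B=cv2.resize(c['img'][280:345,415:490],None,fx=4,fy=4,interpolation=cv2.INTER_CUBIC)
o=np.zeros((585,770,3),np.uint8);o[:A.shape[0],:A.shape[1]]=A;o[:260,470:770]=B
cv2.imwrite('pics/crop1.png',o[:,:,::-1])
hsv=cv2.cvtColor(s['img'],cv2.COLOR_RGB2HSV)
for n,(x0,y0,x1,y1) in dict(main=(285,245,345,285),mid=(290,222,330,246),far=(230,195,265,213)).items():
    m=(hsv[y0:y1,x0:x1,2]<110).astype(np.uint8)
    k,l,st,ce=cv2.connectedComponentsWithStats(m);i=1+np.argmax(st[1:,4]);x,y,w,h,_=st[i]
    L=onz(s,x0+x,y0+y+h/2,.006);Rr=onz(s,x0+x+w,y0+y+h/2,.006)
    print(n,st[i][:4]+[x0,y0,0,0],'mid',np.round((L+Rr)/2,3),'width',round(np.linalg.norm(L-Rr),3))
```

```text
main [295 253  41  32] mid [0.534 0.15  0.006] width 0.106
mid [296 222  26  24] mid [0.554 0.331 0.006] width 0.076
far [237 199  22  14] mid [0.394 0.564 0.006] width 0.074
```

View pics/crop1.png

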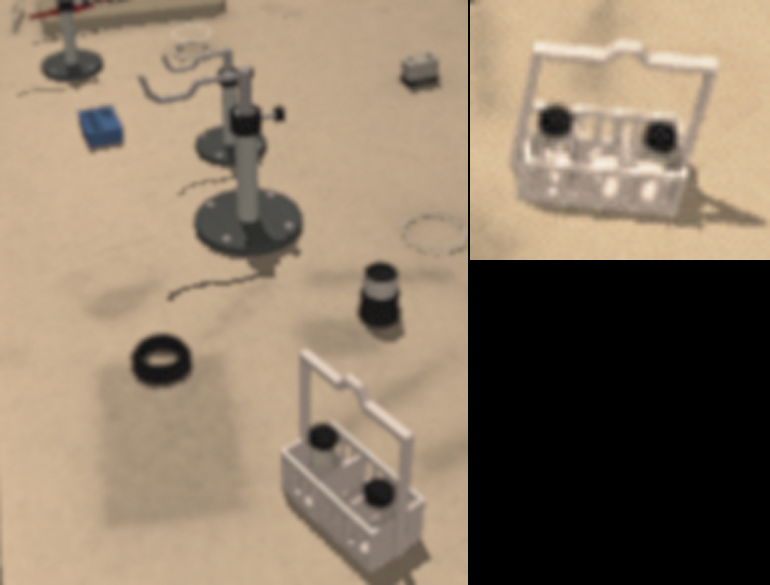

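The crop shows the main stand (foot about 106 mm wide, matching the given radius 55) with its hook pointing image-left: rod top at crop (247,70), seat about (170,97), tip (140,78). The other two feet are 75 mm wide, so they are the look-alikes. The basket's hoop is clear in both views.

Run:
```python
from h import *
s=load('si0');c=load('sc0')
S=lambda x,y:(x/2.6+220,y/2.6+180); C=lambda x,y:((x-470)/4+415,y/4+280)
for n,a,b in[('barL',(305,353),(537,47)),('barR',(410,436),(717,65)),('eye',(350,380),(628,46))]:
    print(n,tri(s,S(*a),c,C(*b)), onz(s,*S(*a),.117),onz(c,*C(*b),.117))
o=onz(s,*S(248,220),.012);print('foot',o)
# rod top: point on vertical axis nearest the ray
q,d=ray(s,*S(247,69)); A=np.stack([d,[0,0,-1]],1);t=np.linalg.lstsq(A,o-q,rcond=None)[0];print('rodtop z',t[1]+o[2],'gap',np.linalg.norm(q+d*t[0]-o-[0,0,t[1]]))
zt=t[1]+o[2]; zs=zt-.018
for zz in(zs-.01,zs,zs+.01):
    print(zz,'tip',onz(s,*S(141,77),zz+.03)-o,'seat',onz(s,*S(170,97),zz)-o)
# ring, eyepiece
for n,p,z in[('ring',(161,362),.008),('eyep',(380,315),0.005),('blue',(102,125),.02)]:print(n,onz(s,*S(*p),z))
```

```text
barL (array([ 0.50994548, -0.16385023,  0.11652709]), np.float64(0.001323990987013517)) [ 0.5092647  -0.16515937  0.117     ] [ 0.51032236 -0.16357685  0.117     ]
barR (array([ 0.55349751, -0.26120834,  0.11777116]), np.float64(0.0007535658124186332)) [ 0.55412198 -0.26008075  0.117     ] [ 0.55377398 -0.2613151   0.117     ]
eye (array([ 0.52796496, -0.21247585,  0.12935963]), np.float64(0.0005954539900405267)) [ 0.53194063 -0.19968551  0.117     ] [ 0.54013227 -0.21018392  0.117     ]
foot [0.53655022 0.16081783 0.012     ]
rodtop z 0.17954827940719384 gap 0.002820073821147402
0.15154827940719384 tip [-0.09497612  0.00420306  0.16954828] seat [-0.06816874  0.01559284  0.13954828]
0.16154827940719385 tip [-0.09692687 -0.01573775  0.17954828] seat [-0.07054296 -0.00336922  0.14954828]
0.17154827940719386 tip [-0.09887761 -0.03567856  0.18954828] seat [-0.07291718 -0.02233128  0.15954828]
ring [ 0.42116695 -0.02445831  0.008     ]
eyep [ 0.6204964  -0.00558449  0.005     ]
blue [0.41396824 0.37785795 0.02      ]
```

>>> send_rows(
  motion=[
    {"x":3.9,"y":-2.3},
    {"x":3.9,"y":-2.3},
    {"x":3.9,"y":-2.3},
    {"x":3.9,"y":-2.3},
    {"x":3.9,"y":-2.3},
  ],
)

```text
schema error: expected keys x, y, z, rx, ry, rz, jaw
```

>>> send_rows(
  motion=[
    {"x":3.9,"y":-2.3},
    {"x":3.9,"y":-2.3},
    {"x":3.9,"y":-2.3},
    {"x":3.9,"y":-2.3},
    {"x":3.5,"y":-2.5},
  ],
)

```text
schema error: expected keys x, y, z, rx, ry, rz, jaw
```

>>> send_rows(
  motion=[
    {"rz":-0.14},
    {"rz":-0.14},
    {"rz":-0.14},
    {"rz":-0.14},
    {"rz":-0.14},
  ],
)

```text
schema error: expected keys x, y, z, rx, ry, rz, jaw
```

>>> send_rows(
  motion=[
    {"rz":-0.14},
    {"rz":-0.14},
    {"rz":-0.14},
    {"rz":-0.14},
    {"rz":-0.14},
  ],
)

```text
schema error: expected keys x, y, z, rx, ry, rz, jaw
```

>>> send_rows(
  motion=[
    {"rz":-0.14},
    {"jaw":5},
    {},
    {},
    {},
  ],
)

```text
schema error: expected keys x, y, z, rx, ry, rz, jaw
```

>>> send_rows(
  motion=[
    {"x":3.9,"y":-2.3,"z":0,"rx":0,"ry":0,"rz":0,"jaw":8.8},
    {"x":3.9,"y":-2.3,"z":0,"rx":0,"ry":0,"rz":0,"jaw":8.8},
    {"x":3.9,"y":-2.3,"z":0,"rx":0,"ry":0,"rz":0,"jaw":8.8},
    {"x":3.9,"y":-2.3,"z":0,"rx":0,"ry":0,"rz":0,"jaw":8.8},
    {"x":3.9,"y":-2.3,"z":0,"rx":0,"ry":0,"rz":0,"jaw":8.8},
  ],
)

```text
clock: 0.6
tool_pos: [0.3994, -0.3712, 0.2495]
eef_rot: [0.974, 0.225, -0.0, -0.0]
contact_force: [-0.1, 0.1, 0.6]
opening: 1.002
finger_force: 0.0
```

>>> send_rows(
  motion=[
    {"x":3.9,"y":-2.3,"z":0,"rx":0,"ry":0,"rz":0,"jaw":8.8},
    {"x":3.9,"y":-2.3,"z":0,"rx":0,"ry":0,"rz":0,"jaw":8.8},
    {"x":3.9,"y":-2.3,"z":0,"rx":0,"ry":0,"rz":0,"jaw":8.8},
    {"x":3.9,"y":-2.3,"z":0,"rx":0,"ry":0,"rz":0,"jaw":8.8},
    {"x":3.5,"y":-2.5,"z":0,"rx":0,"ry":0,"rz":0,"jaw":8.8},
  ],
)

```text
clock: 1.1
tool_pos: [0.5203, -0.1821, 0.2495]
eef_rot: [0.974, 0.225, 0.0, -0.0]
contact_force: [0.4, -0.8, 0.0]
opening: 0.998
finger_force: 0.0
```

>>> send_rows(
  motion=[
    {"x":0,"y":0,"z":0,"rx":0,"ry":0,"rz":-0.14,"jaw":5},
    {"x":0,"y":0,"z":0,"rx":0,"ry":0,"rz":-0.14,"jaw":5},
    {"x":0,"y":0,"z":0,"rx":0,"ry":0,"rz":-0.14,"jaw":5},
    {"x":0,"y":0,"z":0,"rx":0,"ry":0,"rz":-0.14,"jaw":5},
    {"x":0,"y":0,"z":0,"rx":0,"ry":0,"rz":-0.14,"jaw":5},
  ],
)

```text
clock: 1.6
tool_pos: [0.5189, -0.1839, 0.2494]
eef_rot: [0.837, 0.548, -0.0, -0.0]
contact_force: [0.1, -1.7, -0.9]
opening: 0.578
finger_force: 0.0
```

>>> send_rows(
  motion=[
    {"x":0,"y":0,"z":0,"rx":0,"ry":0,"rz":-0.14,"jaw":5},
    {"x":0,"y":0,"z":0,"rx":0,"ry":0,"rz":-0.14,"jaw":5},
    {"x":0,"y":0,"z":0,"rx":0,"ry":0,"rz":-0.14,"jaw":5},
    {"x":0,"y":0,"z":0,"rx":0,"ry":0,"rz":-0.14,"jaw":5},
    {"x":0,"y":0,"z":0,"rx":0,"ry":0,"rz":-0.14,"jaw":5},
  ],
)

```text
clock: 2.1
tool_pos: [0.5189, -0.1841, 0.2494]
eef_rot: [0.598, 0.801, -0.0, -0.0]
contact_force: [0.3, 0.0, -0.1]
opening: 0.571
finger_force: 0.0
```

>>> send_rows(
  motion=[
    {"x":0,"y":0,"z":0,"rx":0,"ry":0,"rz":-0.14,"jaw":5},
    {"x":0,"y":0,"z":0,"rx":0,"ry":0,"rz":0,"jaw":5},
    {"x":0,"y":0,"z":0,"rx":0,"ry":0,"rz":0,"jaw":5},
    {"x":0,"y":0,"z":0,"rx":0,"ry":0,"rz":0,"jaw":5},
    {"x":0,"y":0,"z":0,"rx":0,"ry":0,"rz":0,"jaw":5},
  ],
)

```text
clock: 2.6
tool_pos: [0.5192, -0.1839, 0.2497]
eef_rot: [0.543, 0.839, -0.0, 0.0]
contact_force: [-0.5, -0.0, 0.4]
opening: 0.568
finger_force: 0.0
```

Run:
```python
from h import *
w=snap('wrist','w1');c=snap('scene','sc1')
o=np.concatenate([cv2.resize(w['img'],(400,300)),cv2.resize(c['img'],(400,300))],1)
big=cv2.resize(c['img'][180:330,220:420],(800,600))
cv2.imwrite('pics/v1.png',o[:,:,::-1])
for P in([.510,-.164,.119],[.5535,-.261,.119]):print(proj(w,P)*.625)
```

```text
[[197.14400292 121.1714342 ]]
[[197.25736184 211.0136681 ]]
```

View pics/v1.png

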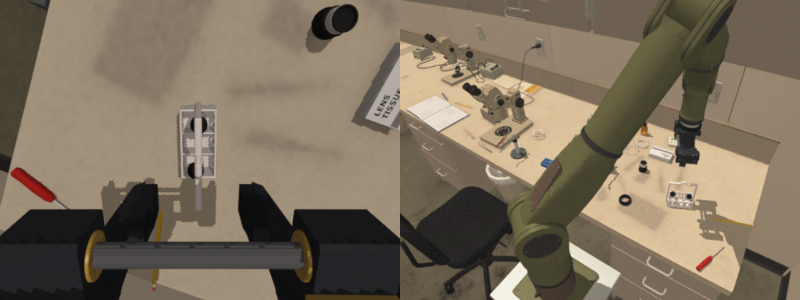

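The wrist view (left half) shows the bar along u≈197, running from v≈101 to v≈210. It is well centred between the fingers sideways, but the far end differs from my prediction of v≈121. I'll check that in the full-size image.

Run:
```python
from h import *
w=load('w1');im=w['img']
cr=cv2.resize(im[150:350,250:380],(390,600),interpolation=cv2.INTER_CUBIC)
c=load('sc1')['img'];
cv2.imwrite('pics/v2.png',cr[:,:,::-1])
print(np.round(w['extrinsics'],3),w['vertical_fov'],proj(w,[[.510,-.164,.117],[.5535,-.261,.117],[.528,-.2125,.129],get_state()['tool_pos']]))
```

```text
[[ 0.912 -0.389 -0.128  0.487]
 [ 0.409  0.867  0.284 -0.109]
 [ 0.    -0.311  0.95   0.385]
 [ 0.     0.     0.     1.   ]] 59.57057857771068 [[315.44068747 193.2008652 ]
 [315.61986315 336.12603623]
 [310.30984738 273.6141312 ]
 [315.06447607 330.99347501]]
```

View pics/v2.png

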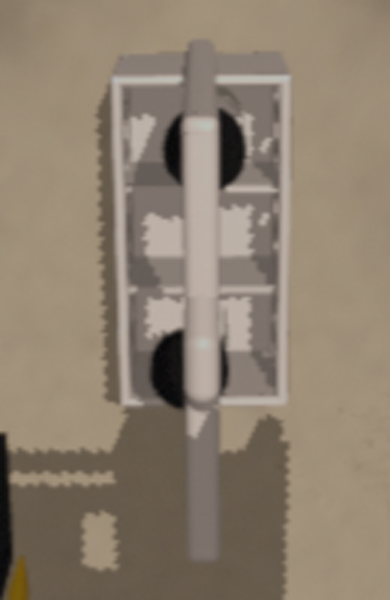

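The bar runs from crop (201,118), full-size v≈189, to (203,560), v≈337. The predictions were 193 and 336, so the estimate agrees within about 2 mm. Going down to grip.

>>> send_rows(
  motion=[
    {"x":0,"y":0,"z":3.5,"rx":0,"ry":0,"rz":0,"jaw":5},
    {"x":0,"y":0,"z":3.5,"rx":0,"ry":0,"rz":0,"jaw":5},
    {"x":0,"y":0,"z":3.5,"rx":0,"ry":0,"rz":0,"jaw":5},
    {"x":0,"y":0,"z":2.5,"rx":0,"ry":0,"rz":0,"jaw":5},
    {"x":0,"y":0,"z":1.2,"rx":0,"ry":0,"rz":0,"jaw":5},
  ],
)

```text
clock: 3.2
tool_pos: [0.5181, -0.1838, 0.1057]
eef_rot: [0.543, 0.84, -0.001, -0.001]
contact_force: [-0.2, 0.1, 0.5]
opening: 0.566
finger_force: 0.0
```

>>> send_rows(
  motion=[
    {"x":0,"y":0,"z":0,"rx":0,"ry":0,"rz":0,"jaw":5},
    {"x":0,"y":0,"z":0,"rx":0,"ry":0,"rz":0,"jaw":3},
    {"x":0,"y":0,"z":0,"rx":0,"ry":0,"rz":0,"jaw":2},
    {"x":0,"y":0,"z":0,"rx":0,"ry":0,"rz":0,"jaw":1.2},
    {"x":0,"y":0,"z":0,"rx":0,"ry":0,"rz":0,"jaw":0.6},
  ],
  grip_force=45,
)

```text
clock: 3.7
tool_pos: [0.5197, -0.1842, 0.1086]
eef_rot: [0.543, 0.84, 0.0, 0.001]
contact_force: [-0.7, -0.8, 0.1]
opening: 0.228
finger_force: 0.0
```

>>> send_rows(
  motion=[
    {"x":0,"y":0,"z":0,"rx":0,"ry":0,"rz":0,"jaw":0},
    {"x":0,"y":0,"z":0,"rx":0,"ry":0,"rz":0,"jaw":0},
    {"x":0,"y":0,"z":0,"rx":0,"ry":0,"rz":0,"jaw":0},
    {"x":0,"y":0,"z":0,"rx":0,"ry":0,"rz":0,"jaw":0},
    {"x":0,"y":0,"z":0,"rx":0,"ry":0,"rz":0,"jaw":0},
  ],
)

```text
clock: 4.2
tool_pos: [0.5192, -0.1842, 0.108]
eef_rot: [0.543, 0.84, -0.0, 0.0]
contact_force: [-1.3, -0.8, 5.2]
opening: 0.073
finger_force: 45.0
```

>>> send_rows(
  motion=[
    {"x":0,"y":0,"z":-0.5,"rx":0,"ry":0,"rz":0,"jaw":0},
    {"x":0,"y":0,"z":-1,"rx":0,"ry":0,"rz":0,"jaw":0},
    {"x":0,"y":0,"z":-1.5,"rx":0,"ry":0,"rz":0,"jaw":0},
    {"x":0,"y":0,"z":-2,"rx":0,"ry":0,"rz":0,"jaw":0},
    {"x":0,"y":0,"z":-2,"rx":0,"ry":0,"rz":0,"jaw":0},
  ],
)

```text
clock: 4.7
tool_pos: [0.519, -0.1838, 0.1786]
eef_rot: [0.543, 0.84, 0.0, -0.0]
contact_force: [-0.5, 0.2, -1.8]
opening: 0.081
finger_force: 45.0
```

>>> send_rows(
  motion=[
    {"x":0,"y":0,"z":-2,"rx":0,"ry":0,"rz":0,"jaw":0},
    {"x":0,"y":0,"z":-2,"rx":0,"ry":0,"rz":0,"jaw":0},
    {"x":0,"y":0,"z":-2,"rx":0,"ry":0,"rz":0,"jaw":0},
    {"x":0,"y":0,"z":-1,"rx":0,"ry":0,"rz":0,"jaw":0},
    {"x":0,"y":0,"z":0,"rx":0,"ry":0,"rz":0,"jaw":0},
  ],
)

```text
clock: 5.2
tool_pos: [0.5199, -0.184, 0.2491]
eef_rot: [0.543, 0.84, 0.0, 0.001]
contact_force: [0.7, 0.3, -3.0]
opening: 0.076
finger_force: 45.0
```

Run:
```python
from h import *
c=snap('side','si2');a=snap('scene','sc2')
st=get_state();print(st['tool_pos'],st['contact_force'],st['moment'],st['opening'])
o=np.zeros((600,800,3),np.uint8)
o[:,:400]=cv2.resize(c['img'][100:400,220:420],(400,600),interpolation=cv2.INTER_CUBIC)
o[:300,400:]=cv2.resize(a['img'][180:330,250:450],(400,300),interpolation=cv2.INTER_CUBIC)
o[300:,400:]=cv2.resize(a['img'][190:340,400:600],(400,300),interpolation=cv2.INTER_CUBIC)
cv2.imwrite('pics/v3.png',o[:,:,::-1])
```

```text
[ 0.51870898 -0.18408272  0.24721307] [-0.74332943 -0.73761555 -1.56035236] [ 0.05344437 -0.06296516 -0.04332937] 0.0782256840569874
```

View pics/v3.png

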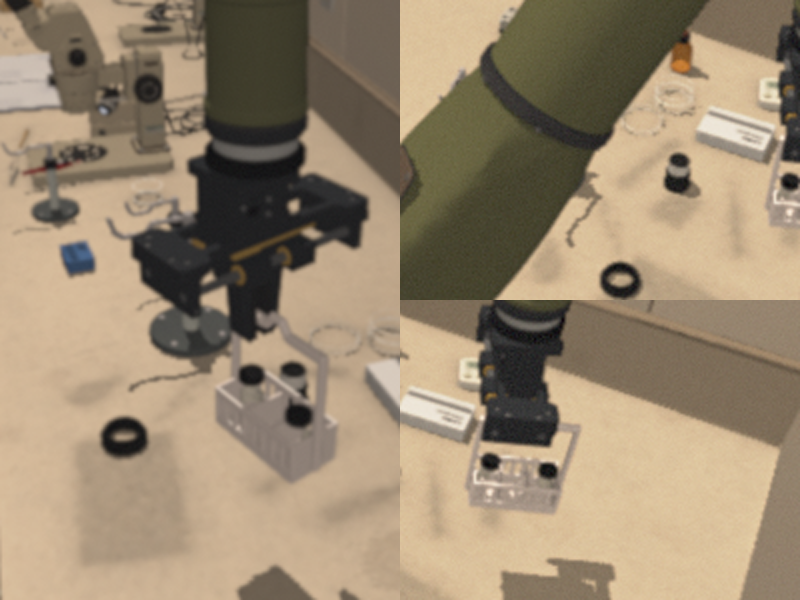

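The side view shows the basket held with both vials in it. The bar's free end is at side (380,276) and scene (490,253). The ring and eyepiece are untouched. The arm hides the stand in the scene view. I'll check the tilt.

Run:
```python
from h import *
s=load('si2');a=load('sc2')
P,g=tri(s,(380,275),a,(490,252.5));print(P,g)
g=np.array([.5188,-.184,.247+.008]);t=np.radians(114.3);print(P-g, 'pred',-.083*np.array([np.cos(t),np.sin(t)]))
```

```text
[ 0.5489227 -0.2604228  0.2653512] 0.002668736659701951
[ 0.0301227 -0.0764228  0.0103512] pred [ 0.03415569 -0.07564647]
```

>>> send_rows(
  motion=[
    {"x":0,"y":0,"z":0,"rx":0,"ry":0,"rz":0.06,"jaw":0},
    {"x":0,"y":-1.5,"z":0,"rx":0,"ry":0,"rz":0.1,"jaw":0},
    {"x":0,"y":-2.5,"z":0,"rx":0,"ry":0,"rz":0.1,"jaw":0},
    {"x":0,"y":-2.5,"z":0,"rx":0,"ry":0,"rz":0.1,"jaw":0},
    {"x":0,"y":-2.5,"z":0,"rx":0,"ry":0,"rz":0.06,"jaw":0},
  ],
)

```text
clock: 5.8
tool_pos: [0.4298, -0.2017, 0.2466]
eef_rot: [0.707, 0.707, -0.001, -0.001]
contact_force: [-0.0, -0.2, -2.1]
opening: 0.077
finger_force: 45.0
```

>>> send_rows(
  motion=[
    {"x":0,"y":-2,"z":0,"rx":0,"ry":0,"rz":0,"jaw":0},
    {"x":0.8,"y":-1.5,"z":0,"rx":0,"ry":0,"rz":0,"jaw":0},
    {"x":1.6,"y":-0.7,"z":0,"rx":0,"ry":0,"rz":0,"jaw":0},
    {"x":2.5,"y":0,"z":0,"rx":0,"ry":0,"rz":0,"jaw":0},
    {"x":3,"y":0,"z":0,"rx":0,"ry":0,"rz":0,"jaw":0},
  ],
)

```text
clock: 6.3
tool_pos: [0.3883, -0.1225, 0.2469]
eef_rot: [0.707, 0.707, -0.001, -0.001]
contact_force: [0.4, 0.3, -2.2]
opening: 0.078
finger_force: 45.0
```

>>> send_rows(
  motion=[
    {"x":3,"y":0,"z":0,"rx":0,"ry":0,"rz":0,"jaw":0},
    {"x":3,"y":0,"z":0,"rx":0,"ry":0,"rz":0,"jaw":0},
    {"x":3,"y":0,"z":0,"rx":0,"ry":0,"rz":0,"jaw":0},
    {"x":2,"y":0,"z":0,"rx":0,"ry":0,"rz":0,"jaw":0},
    {"x":1,"y":0,"z":0,"rx":0,"ry":0,"rz":0,"jaw":0},
  ],
)

```text
clock: 6.8
tool_pos: [0.3885, -0.0007, 0.2472]
eef_rot: [0.705, 0.709, -0.0, -0.001]
contact_force: [-0.1, -0.6, -2.2]
opening: 0.076
finger_force: 45.0
```

Run:
```python
from h import *
c=snap('side','si3');a=snap('scene','sc3');w=snap('wrist','w3')
o=np.zeros((600,800,3),np.uint8)
o[:,:400]=cv2.resize(c['img'][150:300,250:350],(400,600),interpolation=cv2.INTER_CUBIC)
o[:300,400:]=cv2.resize(a['img'][170:320,240:440],(400,300),interpolation=cv2.INTER_CUBIC)
o[300:,400:]=cv2.resize(w['img'],(400,300))
cv2.imwrite('pics/v4.png',o[:,:,::-1])
h=[.5366,.1608]
Q=[[h[0]-r,h[1],z] for r,z in((0,.18),(.0685,.16),(.098,.19))]
print(proj(c,Q),proj(a,Q),proj(w,Q))
```

```text
[[313.84268452 206.39995073]
 [286.07043815 217.14405253]
 [272.96701052 207.33387526]] [[324.54840759 221.01030117]
 [310.25768387 241.19245161]
 [303.1510289  238.84596333]] [[ 695.61626273 -120.00045575]
 [ 498.51441411  -96.11453625]
 [ 452.28687365 -131.61194756]]
```

View pics/v4.png

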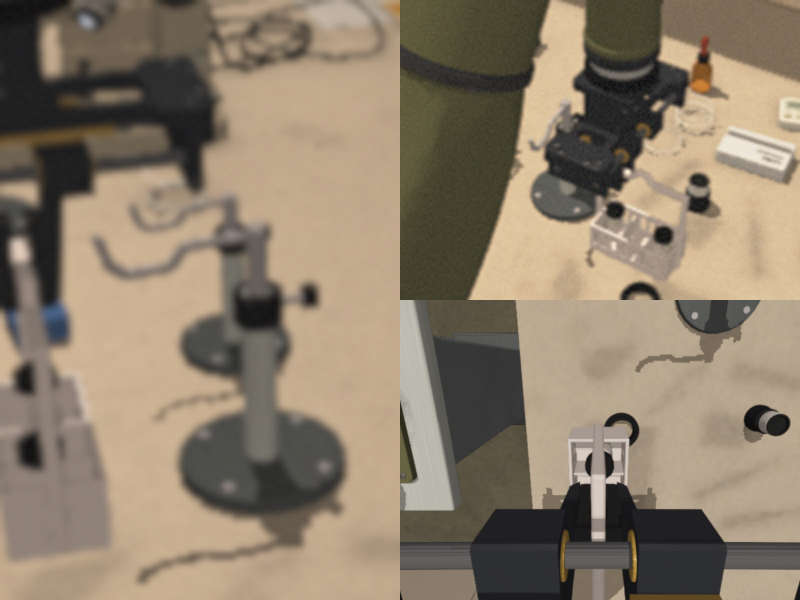

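The side crop (left) shows the rod top at full-size (314.5,205.5), the level seat at about (277 to 291, 217.5) and the tip's upper end at (274.5,209.5), all within 2 px of prediction. In the scene view the gripper partly hides the hook. I'll move in front of the tip and compare eye and hook in both views.

>>> send_rows(
  motion=[
    {"x":1,"y":0,"z":0,"rx":0,"ry":0,"rz":0,"jaw":0},
    {"x":2,"y":0,"z":0,"rx":0,"ry":0,"rz":0,"jaw":0},
    {"x":3,"y":0,"z":0,"rx":0,"ry":0,"rz":0,"jaw":0},
    {"x":3,"y":0,"z":0,"rx":0,"ry":0,"rz":0,"jaw":0},
    {"x":3,"y":0,"z":0,"rx":0,"ry":0,"rz":0,"jaw":0},
  ],
)

```text
clock: 7.45
tool_pos: [0.3886, 0.1178, 0.2476]
eef_rot: [0.707, 0.707, -0.0, 0.0]
contact_force: [0.4, -0.2, -2.7]
opening: 0.077
finger_force: 45.0
```

>>> send_rows(
  motion=[
    {"x":3,"y":0,"z":0,"rx":0,"ry":0,"rz":0,"jaw":0},
    {"x":2.3,"y":0,"z":0,"rx":0,"ry":0,"rz":0,"jaw":0},
    {"x":1.5,"y":0,"z":0,"rx":0,"ry":0,"rz":0,"jaw":0},
    {"x":0.7,"y":0,"z":0,"rx":0,"ry":0,"rz":0,"jaw":0},
    {"x":0,"y":0,"z":0,"rx":0,"ry":0,"rz":0,"jaw":0},
  ],
)

```text
clock: 7.95
tool_pos: [0.3884, 0.1927, 0.2476]
eef_rot: [0.706, 0.708, 0.0, -0.0]
contact_force: [0.3, -0.1, -2.2]
opening: 0.078
finger_force: 45.0
```

Run:
```python
from h import *
c=snap('side','si4');a=snap('scene','sc4');st=get_state();print(st['tool_pos'],st['eef_rot'],st['contact_force'])
h=[.5366,.1608]
Q=np.array([[h[0]-r,h[1],z] for r,z in((0,.18),(.0685,.16),(.098,.19))]+[np.array(st['tool_pos'])+[0,-.031,.014]])
pc=proj(c,Q);pa=proj(a,Q);print(pc,pa)
o=np.zeros((600,800,3),np.uint8)
def cr(im,m,n=80,h=120): 
    x,y=np.round(m).astype(int)-[n//2,h//2]; x=max(x,0);y=max(y,0);print('crop origin',x,y); return cv2.resize(im[y:y+h,x:x+n],(400,600),interpolation=cv2.INTER_CUBIC)
o[:,:400]=cr(c['img'],pc.mean(0));o[:,400:]=cr(a['img'],pa.mean(0))
cv2.imwrite('pics/v5.png',o[:,:,::-1])
```

```text
[0.38824514 0.19105701 0.24749379] [ 7.06592988e-01  7.07619783e-01 -7.05293045e-04  3.07574253e-04] [-0.07241384 -0.36959895 -2.01964002]
[[313.84268452 206.39995073]
 [286.07043815 217.14405253]
 [272.96701052 207.33387526]
 [248.65153038 181.62750927]] [[324.54840759 221.01030117]
 [310.25768387 241.19245161]
 [303.1510289  238.84596333]
 [289.49749803 227.93087103]]
crop origin 240 143
crop origin 267 172
```

View pics/v5.png

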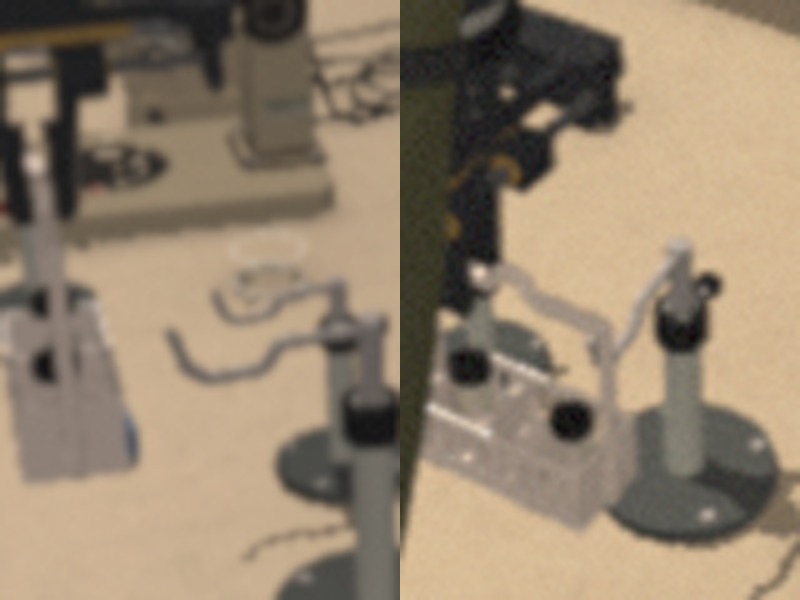

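The side crop (left) shows the tip top at full-size (274.4,209.4), the seat at (285.3,218.2) and the rod top at (314.2,207). The scene crop (right) shows the rod top at (323,220.6), the tip at (306,241), the seat at about (309,243.6) and the eye near (291,227).

Run:
```python
from h import *
c=load('si4');a=load('sc4')
for n,p,q in[('rodtop',(314.2,206.5),(323,220.8)),('tip',(274.4,209.2),(306,240.8)),('seat',(285.3,218.2),(309,243.4)),('collar top',((366/5)+240,143+393/5),(267+280/5,172+305/5)),('eyetop',(247.2,176),(291,226.6)),('barRend',(240+48/5,143+205/5),(267+207/5,172+325/5))]:
    print(n,*tri(c,p,a,q))
for s,p in((c,(315.5,265.2)),(a,(267+284/5,172+469/5))):print('foot',onz(s,*p,.012))
```

```text
rodtop [0.53879085 0.16721543 0.17642294] 0.0001004466400243001
tip [0.44023434 0.15334379 0.18734269] 0.0024047071943310485
seat [0.46564995 0.16324437 0.15487146] 0.0027199404266778945
collar top [0.53516436 0.1657528  0.13652495] 0.0007584069099338563
eyetop [0.38421253 0.15134525 0.27615258] 0.006177037229525855
barRend [0.38312586 0.10204226 0.27367931] 0.01466965433907567
foot [0.53626779 0.15811031 0.012     ]
foot [0.53505006 0.16564788 0.012     ]
```

Axis about (0.537,0.164), seat about (0.466,0.160) with wire height about 0.157. Tip to axis is 97 mm (98 given). Moving the eye over the tip to hover above the seat.

>>> send_rows(
  motion=[
    {"x":0,"y":0,"z":1,"rx":0,"ry":0,"rz":0,"jaw":0},
    {"x":0,"y":0,"z":1.5,"rx":0,"ry":0,"rz":0,"jaw":0},
    {"x":0,"y":0.5,"z":0.8,"rx":0,"ry":0,"rz":0,"jaw":0},
    {"x":0,"y":1,"z":0.2,"rx":0,"ry":0,"rz":0,"jaw":0},
    {"x":0,"y":1,"z":0,"rx":0,"ry":0,"rz":0,"jaw":0},
  ],
)

```text
clock: 8.55
tool_pos: [0.4143, 0.1922, 0.2124]
eef_rot: [0.706, 0.708, -0.0, 0.0]
contact_force: [-0.1, -0.2, -3.2]
opening: 0.077
finger_force: 45.0
```

>>> send_rows(
  motion=[
    {"x":0,"y":1.3,"z":0,"rx":0,"ry":0,"rz":0,"jaw":0},
    {"x":0,"y":1.3,"z":0,"rx":0,"ry":0,"rz":0,"jaw":0},
    {"x":0,"y":1.3,"z":0,"rx":0,"ry":0,"rz":0,"jaw":0},
    {"x":0,"y":0.9,"z":0,"rx":0,"ry":0,"rz":0,"jaw":0},
    {"x":0,"y":0.5,"z":0,"rx":0,"ry":0,"rz":0,"jaw":0},
  ],
)

```text
clock: 9.05
tool_pos: [0.4678, 0.1925, 0.2129]
eef_rot: [0.707, 0.708, 0.001, 0.0]
contact_force: [-0.6, 1.0, -2.7]
opening: 0.077
finger_force: 45.0
```

>>> send_rows(
  motion=[
    {"x":0,"y":0,"z":0.4,"rx":0,"ry":0,"rz":0,"jaw":0},
    {"x":0,"y":0,"z":0.4,"rx":0,"ry":0,"rz":0,"jaw":0},
    {"x":0,"y":0,"z":0.3,"rx":0,"ry":0,"rz":0,"jaw":0},
    {"x":0,"y":0,"z":0,"rx":0,"ry":0,"rz":0,"jaw":0},
    {"x":0,"y":0,"z":0,"rx":0,"ry":0,"rz":0,"jaw":0},
  ],
)

```text
clock: 9.55
tool_pos: [0.4659, 0.1927, 0.2016]
eef_rot: [0.706, 0.708, -0.0, -0.0]
contact_force: [0.9, -0.3, -2.3]
opening: 0.081
finger_force: 45.0
```

Run:
```python
from h import *
c=snap('side','si5');a=snap('scene','sc5');st=get_state();print(st['tool_pos'],st['eef_rot'],st['contact_force'])
Q=np.array(st['tool_pos'])+[0,-.031,.0]
pc=proj(c,Q)[0];pa=proj(a,Q)[0];print(pc,pa)
o=np.zeros((600,800,3),np.uint8)
def cr(im,m,n=64,h=96): 
    x,y=np.round(m).astype(int)-[n//2,h//2]; print('crop origin',x,y); return cv2.resize(im[y:y+h,x:x+n],(400,600),interpolation=cv2.INTER_CUBIC)
o[:,:400]=cr(c['img'],pc);o[:,400:]=cr(a['img'],pa)
cv2.imwrite('pics/v6.png',o[:,:,::-1])
```

```text
[0.4661862  0.19275552 0.20182204] [7.05922055e-01 7.08289518e-01 7.50513555e-05 7.00771516e-05] [-0.66803287 -0.28311427 -2.88019532]
[284.2320035  201.30735649] [308.89607527 229.06731366]
crop origin 252 153
crop origin 277 181
```

View pics/v6.png

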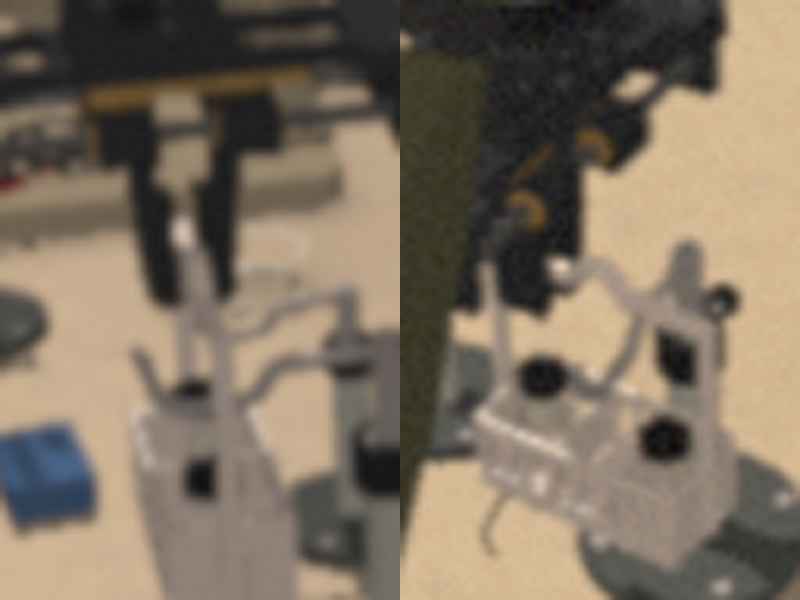

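The hover view shows the eye at crop (598,270) in the scene half, with the hook's seat straight below at about (600,395) and the rod top at (688,250). In the side half the near upright crosses the seat near (215,405). I'll compare eye and seat within the scene camera.

Run:
```python
from h import *
a=load('sc5');c=load('si5');S=lambda x,y:(277+(x-400)/6.25,181+y/6.25)
T=np.array([.466,.1927,.2018])
print('eye rod centre (z~.225) from image',onz(a,*S(598,276),T[2]+.008+.010),'believed y',T[1]-.031)
print('bar R end top',onz(a,*S(712,322),T[2]+.012),'believed y', T[1]-.031-.056)
for p in((600,397),(592,395),(612,385),(575,372)):print(p,onz(a,*S(*p),.157))
print('slope base top shoulder',onz(a,*S(640,312),.172),'rod top',onz(a,*S(688,248),.176))
```

```text
eye rod centre (z~.225) from image [0.46103976 0.15801222 0.2198    ] believed y 0.1617
bar R end top [0.46712144 0.10814493 0.2138    ] believed y 0.10570000000000002
(600, 397) [0.45845121 0.15826385 0.157     ]
(592, 395) [0.4577222 0.1617646 0.157    ]
(612, 385) [0.46720998 0.15825264 0.157     ]
(575, 372) [0.46578245 0.17592209 0.157     ]
slope base top shoulder [0.49769537 0.16420901 0.172     ] rod top [0.53983417 0.16764667 0.176     ]
```

>>> send_rows(
  motion=[
    {"x":0,"y":0.3,"z":0,"rx":0,"ry":0,"rz":0,"jaw":0},
    {"x":0,"y":0,"z":0.8,"rx":0,"ry":0,"rz":0,"jaw":0},
    {"x":0,"y":0,"z":0.8,"rx":0,"ry":0,"rz":0,"jaw":0},
    {"x":0,"y":0,"z":0.6,"rx":0,"ry":0,"rz":0,"jaw":0},
    {"x":0,"y":0,"z":0.4,"rx":0,"ry":0,"rz":0,"jaw":0},
  ],
)

```text
clock: 10.15
tool_pos: [0.4688, 0.1924, 0.1747]
eef_rot: [0.706, 0.708, -0.001, -0.0]
contact_force: [0.2, -0.1, -2.1]
opening: 0.077
finger_force: 45.0
```

>>> send_rows(
  motion=[
    {"x":0,"y":0,"z":0.4,"rx":0,"ry":0,"rz":0,"jaw":0},
    {"x":0,"y":0,"z":0.3,"rx":0,"ry":0,"rz":0,"jaw":0},
    {"x":0,"y":0,"z":0.2,"rx":0,"ry":0,"rz":0,"jaw":0},
    {"x":0,"y":0,"z":0.1,"rx":0,"ry":0,"rz":0,"jaw":0},
    {"x":0,"y":0,"z":0,"rx":0,"ry":0,"rz":0,"jaw":0},
  ],
)

```text
clock: 10.65
tool_pos: [0.4693, 0.1927, 0.1657]
eef_rot: [0.706, 0.708, 0.0, 0.0]
contact_force: [0.3, -0.5, -2.5]
opening: 0.081
finger_force: 45.0
```

>>> send_rows(
  motion=[
    {"x":0,"y":0,"z":0.1,"rx":0,"ry":0,"rz":0,"jaw":0},
    {"x":0,"y":0,"z":0.1,"rx":0,"ry":0,"rz":0,"jaw":0},
    {"x":0,"y":0,"z":0.1,"rx":0,"ry":0,"rz":0,"jaw":0},
    {"x":0,"y":0,"z":0.1,"rx":0,"ry":0,"rz":0,"jaw":0},
    {"x":0,"y":0,"z":0,"rx":0,"ry":0,"rz":0,"jaw":0},
  ],
)

```text
clock: 11.15
tool_pos: [0.4692, 0.1926, 0.1616]
eef_rot: [0.706, 0.708, -0.0, 0.0]
contact_force: [-1.1, -0.5, -2.5]
opening: 0.082
finger_force: 45.0
```

>>> send_rows(
  motion=[
    {"x":0,"y":0,"z":0.1,"rx":0,"ry":0,"rz":0,"jaw":0},
    {"x":0,"y":0,"z":0.1,"rx":0,"ry":0,"rz":0,"jaw":0},
    {"x":0,"y":0,"z":0.1,"rx":0,"ry":0,"rz":0,"jaw":0},
    {"x":0,"y":0,"z":0,"rx":0,"ry":0,"rz":0,"jaw":0},
    {"x":0,"y":0,"z":0,"rx":0,"ry":0,"rz":0,"jaw":0},
  ],
)

```text
clock: 11.65
tool_pos: [0.4692, 0.1926, 0.1587]
eef_rot: [0.706, 0.708, -0.0, 0.0]
contact_force: [-0.1, 0.0, -2.7]
opening: 0.08
finger_force: 45.0
```

>>> send_rows(
  motion=[
    {"x":0,"y":0,"z":0.1,"rx":0,"ry":0,"rz":0,"jaw":0},
    {"x":0,"y":0,"z":0.1,"rx":0,"ry":0,"rz":0,"jaw":0},
    {"x":0,"y":0,"z":0.1,"rx":0,"ry":0,"rz":0,"jaw":0},
    {"x":0,"y":0,"z":0,"rx":0,"ry":0,"rz":0,"jaw":0},
    {"x":0,"y":0,"z":0,"rx":0,"ry":0,"rz":0,"jaw":0},
  ],
)

```text
clock: 12.15
tool_pos: [0.4692, 0.1926, 0.1557]
eef_rot: [0.706, 0.708, -0.0, 0.0]
contact_force: [0.1, 0.1, -1.9]
opening: 0.079
finger_force: 45.0
```

>>> send_rows(
  motion=[
    {"x":0,"y":0,"z":0.1,"rx":0,"ry":0,"rz":0,"jaw":0},
    {"x":0,"y":0,"z":0.1,"rx":0,"ry":0,"rz":0,"jaw":0},
    {"x":0,"y":0,"z":0.1,"rx":0,"ry":0,"rz":0,"jaw":0},
    {"x":0,"y":0,"z":0,"rx":0,"ry":0,"rz":0,"jaw":0},
    {"x":0,"y":0,"z":0,"rx":0,"ry":0,"rz":0,"jaw":0},
  ],
)

```text
clock: 12.65
tool_pos: [0.4692, 0.1926, 0.1527]
eef_rot: [0.706, 0.708, -0.0, 0.0]
contact_force: [-0.1, -0.3, -2.4]
opening: 0.079
finger_force: 45.0
```

>>> send_rows(
  motion=[
    {"x":0,"y":0,"z":0.1,"rx":0,"ry":0,"rz":0,"jaw":0},
    {"x":0,"y":0,"z":0.1,"rx":0,"ry":0,"rz":0,"jaw":0},
    {"x":0,"y":0,"z":0.1,"rx":0,"ry":0,"rz":0,"jaw":0},
    {"x":0,"y":0,"z":0,"rx":0,"ry":0,"rz":0,"jaw":0},
    {"x":0,"y":0,"z":0,"rx":0,"ry":0,"rz":0,"jaw":0},
  ],
)

```text
clock: 13.15
tool_pos: [0.4692, 0.1926, 0.1497]
eef_rot: [0.706, 0.708, -0.0, 0.0]
contact_force: [0.8, -0.1, -2.7]
opening: 0.079
finger_force: 45.0
```

>>> send_rows(
  motion=[
    {"x":0,"y":0,"z":0.1,"rx":0,"ry":0,"rz":0,"jaw":0},
    {"x":0,"y":0,"z":0.1,"rx":0,"ry":0,"rz":0,"jaw":0},
    {"x":0,"y":0,"z":0,"rx":0,"ry":0,"rz":0,"jaw":0},
    {"x":0,"y":0,"z":0,"rx":0,"ry":0,"rz":0,"jaw":0},
    {"x":0,"y":0,"z":0,"rx":0,"ry":0,"rz":0,"jaw":0},
  ],
)

```text
clock: 13.65
tool_pos: [0.4694, 0.1925, 0.1479]
eef_rot: [0.706, 0.708, 0.0, 0.0]
contact_force: [0.1, -1.6, 2.9]
opening: 0.077
finger_force: 45.0
```

Contact was felt at TCP z≈0.148, which puts the seat wire at about 0.158. That matches the eye on the seat: a flat-bar contact would mean 0.148, outside the possible range. Relaxing the load and releasing gently.

>>> send_rows(
  motion=[
    {"x":0,"y":0,"z":-0.05,"rx":0,"ry":0,"rz":0,"jaw":0},
    {"x":0,"y":0,"z":0,"rx":0,"ry":0,"rz":0,"jaw":0},
    {"x":0,"y":0,"z":0,"rx":0,"ry":0,"rz":0,"jaw":0},
    {"x":0,"y":0,"z":0,"rx":0,"ry":0,"rz":0,"jaw":0},
    {"x":0,"y":0,"z":0,"rx":0,"ry":0,"rz":0,"jaw":0},
  ],
  grip_force=10,
)

```text
clock: 14.15
tool_pos: [0.4695, 0.1926, 0.1482]
eef_rot: [0.706, 0.708, 0.0, 0.0]
contact_force: [1.6, -1.1, 0.1]
opening: 0.087
finger_force: 10.0
```

>>> send_rows(
  motion=[
    {"x":0,"y":0,"z":0,"rx":0,"ry":0,"rz":0,"jaw":0},
    {"x":0,"y":0,"z":0,"rx":0,"ry":0,"rz":0,"jaw":0},
    {"x":0,"y":0,"z":0,"rx":0,"ry":0,"rz":0,"jaw":0},
    {"x":0,"y":0,"z":0,"rx":0,"ry":0,"rz":0,"jaw":0},
    {"x":0,"y":0,"z":0,"rx":0,"ry":0,"rz":0,"jaw":0},
  ],
  grip_force=3,
)

```text
clock: 14.65
tool_pos: [0.4693, 0.1927, 0.1482]
eef_rot: [0.706, 0.708, 0.0, 0.0]
contact_force: [1.6, -1.7, -0.9]
opening: 0.089
finger_force: 3.0
```

Run:
```python
from h import *
c=snap('side','si6');a=snap('scene','sc6');st=get_state();print(st['tool_pos'],st['contact_force'],st['moment'],st['finger_force'])
o=np.zeros((600,800,3),np.uint8)
o[:,:400]=cv2.resize(c['img'][160:280,245:325],(400,600),interpolation=cv2.INTER_CUBIC)
o[:,400:]=cv2.resize(a['img'][190:286,277:341],(400,600),interpolation=cv2.INTER_CUBIC)
cv2.imwrite('pics/v7.png',o[:,:,::-1])
```

```text
[0.46923762 0.19261238 0.14818173] [ 1.07744702 -1.12966251  0.07278135] [-0.23402728 -0.31622049  0.05290461] 3.020419820677489
```

View pics/v7.png

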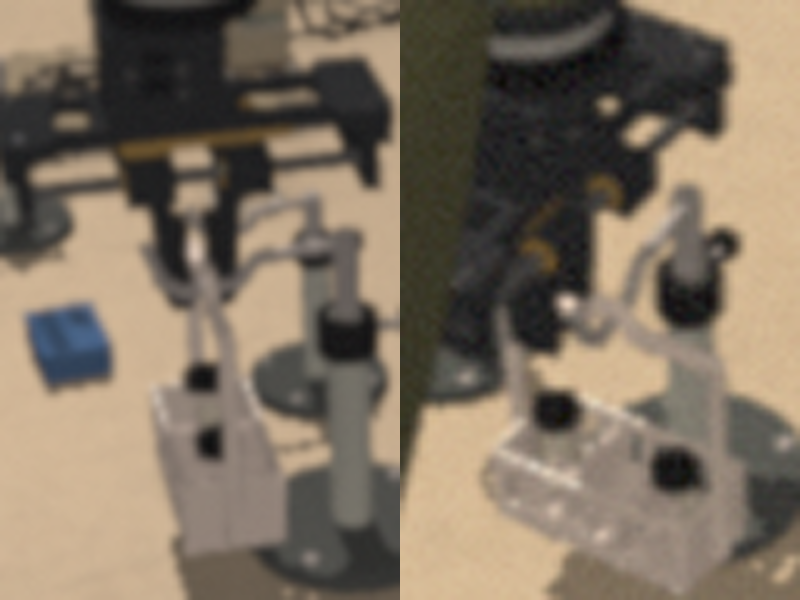

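Both views show the eye on the hook's seat (side crop (200,285), scene crop (595,320)), both vials standing and the basket upright. Opening slowly.

>>> send_rows(
  motion=[
    {"x":0,"y":0,"z":0,"rx":0,"ry":0,"rz":0,"jaw":0.9},
    {"x":0,"y":0,"z":0,"rx":0,"ry":0,"rz":0,"jaw":1.0},
    {"x":0,"y":0,"z":0,"rx":0,"ry":0,"rz":0,"jaw":1.1},
    {"x":0,"y":0,"z":0,"rx":0,"ry":0,"rz":0,"jaw":1.3},
    {"x":0,"y":0,"z":0,"rx":0,"ry":0,"rz":0,"jaw":1.5},
  ],
)

```text
clock: 15.25
tool_pos: [0.4692, 0.1927, 0.1482]
eef_rot: [0.706, 0.708, -0.0, -0.0]
contact_force: [-0.1, 0.1, -0.6]
opening: 0.17
finger_force: 0.0
```

>>> send_rows(
  motion=[
    {"x":0,"y":0,"z":0,"rx":0,"ry":0,"rz":0,"jaw":2},
    {"x":0,"y":0,"z":0,"rx":0,"ry":0,"rz":0,"jaw":2.6},
    {"x":0,"y":0,"z":0,"rx":0,"ry":0,"rz":0,"jaw":3.2},
    {"x":0,"y":0,"z":0,"rx":0,"ry":0,"rz":0,"jaw":3.6},
    {"x":0,"y":0,"z":0,"rx":0,"ry":0,"rz":0,"jaw":4},
  ],
)

```text
clock: 15.75
tool_pos: [0.4693, 0.1926, 0.1482]
eef_rot: [0.706, 0.708, 0.0, 0.0]
contact_force: [-0.3, -0.1, 0.4]
opening: 0.454
finger_force: 0.0
```

Run:
```python
from h import *
c=snap('side','si7');b=load('si6');st=get_state();print(st['contact_force'],st['opening'])
# basket shift between pictures: match the basket's body, lower part
t=b['img'][232:272,273:304];r=cv2.matchTemplate(c['img'][215:290,255:325],t,cv2.TM_CCOEFF_NORMED);_,v,_,l=cv2.minMaxLoc(r);print(v,'shift px',l[0]+255-273,l[1]+215-232)
```

```text
[ 0.7467943   0.6160204  -0.16441981] 0.4536899911524629
0.9766355752944946 shift px 0 0
```

>>> send_rows(
  motion=[
    {"x":0,"y":0,"z":-0.5,"rx":0,"ry":0,"rz":0,"jaw":4},
    {"x":0,"y":0,"z":-1,"rx":0,"ry":0,"rz":0,"jaw":4},
    {"x":0,"y":0,"z":-1.5,"rx":0,"ry":0,"rz":0,"jaw":4},
    {"x":0,"y":0,"z":-2,"rx":0,"ry":0,"rz":0,"jaw":4},
    {"x":0,"y":0,"z":-2,"rx":0,"ry":0,"rz":0,"jaw":4},
  ],
)

```text
clock: 16.3
tool_pos: [0.4692, 0.1926, 0.2197]
eef_rot: [0.706, 0.708, 0.0, 0.0]
contact_force: [0.2, -0.2, -0.7]
opening: 0.456
finger_force: 0.0
```

>>> send_rows(
  motion=[
    {"x":0,"y":0,"z":-2,"rx":0,"ry":0,"rz":0,"jaw":4},
    {"x":0,"y":0,"z":-2,"rx":0,"ry":0,"rz":0,"jaw":4},
    {"x":0,"y":0,"z":-1,"rx":0,"ry":0,"rz":0,"jaw":4},
    {"x":0,"y":0,"z":0,"rx":0,"ry":0,"rz":0,"jaw":4},
    {"x":0,"y":0,"z":0,"rx":0,"ry":0,"rz":0,"jaw":4},
  ],
)

```text
clock: 16.8
tool_pos: [0.469, 0.1923, 0.2679]
eef_rot: [0.706, 0.708, -0.0, 0.0]
contact_force: [-0.3, -0.5, 0.3]
opening: 0.455
finger_force: 0.0
```

>>> send_rows(
  motion=[
    {"x":0,"y":0,"z":0,"rx":0,"ry":0,"rz":0,"jaw":4},
    {"x":0,"y":0,"z":0,"rx":0,"ry":0,"rz":0,"jaw":4},
    {"x":0,"y":0,"z":0,"rx":0,"ry":0,"rz":0,"jaw":4},
    {"x":0,"y":0,"z":0,"rx":0,"ry":0,"rz":0,"jaw":4},
    {"x":0,"y":0,"z":0,"rx":0,"ry":0,"rz":0,"jaw":4},
  ],
)

```text
clock: 17.3
tool_pos: [0.4692, 0.1927, 0.268]
eef_rot: [0.706, 0.708, -0.0, -0.0]
contact_force: [0.2, -0.0, 0.0]
opening: 0.454
finger_force: 0.0
```

Run:
```python
from h import *
b=load('si6')
t=b['img'][232:272,273:304]
for k in range(2):
    c=snap('side',f'si8{k}');r=cv2.matchTemplate(c['img'][215:290,255:325],t,cv2.TM_CCOEFF_NORMED);_,v,_,l=cv2.minMaxLoc(r);print(v,'shift px',l[0]+255-273,l[1]+215-232)
print(get_state()['contact_force'],get_state()['tool_pos'])
```

```text
0.9655022025108337 shift px 0 0
0.9653395414352417 shift px 0 0
[ 0.87325642  0.07248862 -0.24614652] [0.46924518 0.19266311 0.26813294]
```

The basket hangs still, within 0 px of where it was released, and the gripper is clear. Handing in.

```bash
python3 -c "
from plant import *
print(finish_job())"
```

```text
the job is handed in; nothing more can be done
None
```

The basket hangs by its eye on the seat of the largest stand's hook, upright and still with the gripper clear, and the job is handed in at about 17 s; both vials were in it just before release, and I saw no contact with the lens ring, eyepiece or carton.

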